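# Check a valve body's bore with a double-ended plug gauge

## Robot

A 6-joint arm with a two-finger parallel gripper is mounted at the origin on the work surface. World frame = base frame: x ahead of the robot, y to its left, z up, the work surface at z = 0. Lengths are in m, angles in rad, forces in N, time in s.
With the tool pointing down it reaches from about 0.425 to 0.95 m from the base axis. Payload 3.5 kg.
Tool frame: the origin (TCP) lies between the finger pads; the fingertips stand 25 mm ahead of it and the grasp point (between the pads) lies 6 mm ahead of it (ctrl.finger_overhang is the distance from the TCP to the fingertips, in m); x points along the fingers, y is the direction in which the jaws open and shut, and the axes are right-handed (so a half turn about x gives the same grasp; the last joint's range is limited). The gripper opens to 85 mm and grips with 20 to 120 N. Pads are 22 mm wide; open, the fingers measure 114 mm over their backs; the gripper's body (76 mm by 85 mm) begins 54 mm behind the grasp point. The pads swing forward as they close: fully open they stand 13 mm farther back than shut.
Start: joints at [1.196, 0.286, 1.577, -0, 1.279, -0.15], TCP at [0.15, 0.658, 0.256] pointing down, gripper open.
Joint ranges: [-2.77, 2.77], [-0.9, 2.22], [0.21, 2.48], [-1.53, 4.67], [0.24, 2.81], [-2.84, 2.84]. Speed limits (rad/s): [2.79, 2.79, 3.14, 3.14, 3.14, 3.14].

## Interface

Orientations are given as a unit quaternion [x, y, z, w].
In Python, from plant import ctrl gives the robot as it stands.
- The arm moves only by the tool play_rows, never from a script. Its argument "targets" is a list of rows, each an object with "delta_pos": the shift along the world's x, y, z normalised to -1 to 1, where 1 is 1000 mm, a list of three; "delta_rot": the turn, a rotation vector about the world's x, y, z normalised to -1 to 1, where 1 is pi rad, a list of three; "claw": the finger opening in mm, from 0 to 85.4. In form: [{"delta_pos": [tx, ty, tz], "delta_rot": [wx, wy, wz], "claw": claw}, ...]. A call has 1 to 20 rows; each row is the pose to reach, as a shift and turn from the pose measured when the call began, turning the shorter way round; what a row does not reach only later rows make up. A row lasts 1/12 s, in which the tool goes at most 41.7 mm and 7.16 degrees, less where a joint would pass 70% of its speed; a pose out of reach is approached as far as the arm can. A call with a number of a shift or a turn outside -1 to 1 is refused whole. A call with a gripper value outside its range is refused whole. The fingers move at their own pace and stop on an object; "newtons" is the grip in N (left out, the last holds). Time passes only in rows, so rows that repeat a pose let the fingers close. It gives the time, the measured TCP pose, the force and the opening at its end, in the units of the state.
- ctrl.get_state(): the state, without advancing time (a new reading comes with each control period).
- ctrl.read_camera(name): name is "scene" or "top" or "wrist"; returns the picture (384x512x3 uint8, blue, green, red); there is no depth.
- ctrl.calibration(name): a dict with "fx", "fy", "cx", "cy" (pixels), "camera_from_world" (4x4, takes a point from world to camera coordinates). Camera axes: x right, y down, z forward; pixel columns grow to the right and rows downward; lengths in m; the calibration is good to about 2 mm. A picture is of the moment at which its call begins: read the wrist's pose just before it. calibration takes no time and is no camera call; for the wrist camera it gives the pose at the moment of the call.
- ctrl.sign_off(): hands the job in, once; it reports no verdict.
The state is a dict: "time": time; "qpos": joint angles; "dq": joint speeds; "joint_efforts": joint torques, N m; "eef_pos": TCP position; "tcp_rot": TCP orientation; "contact_force": force on the tool from outside, world axes, zero at the start; "wrist_torque": the same for the moment, N m; "opening": opening from 0.0 (shut) to 1.0 (fully open).
Only numpy, scipy, OpenCV 4.12 (cv2) and the standard library are available. Lean on these libraries where they do the work, as an engineer would, in place of code of your own. Each camera call takes 0.05 s, during which the arm holds its last target. There are 200 camera calls.

## Task

Pick the plug gauge up from its cradle and slide its go end all the way into the through bore of the brass valve body, pressing with about 6 N until the collar is against the face. Draw it out, then press the no-go end squarely against either mouth of the same bore with the same light push for about a second to confirm that it will not enter, and lay the gauge back in its cradle. Feel your way: never let the gauge bear on the valve body or its fixture with more than 35 N, do not drop it, and leave the bottle, flask and loose fitting alone.

Things in the scene. Friction and masses are not known exactly. Their poses are not given: they have to be found in the camera images.
- gauge_mid (a point): Centre of the loose double-ended plug gauge, on its axis, half-way along its handle; grip it here. 132 mm long overall, about 0.3 kg, round about its axis, starts lying level in its cradle. The point's x runs along the gauge towards the go end. Handle: dark-ringed aluminium, 18 mm diameter, reaching 38 mm to each side; then at each end a steel collar 30 mm diameter, 6 mm thick
- go_tip (a point): Centre of the tip of the go end, on the gauge's axis, 72 mm along +x from gauge_mid. The go end is the longer, slimmer steel end: 20 mm diameter, sticking out 28 mm beyond its collar, its last 5 mm a nose tapering to 16 mm
- nogo_tip (a point): Centre of the tip of the no-go end, on the gauge's axis, 60 mm along -x from gauge_mid. The no-go end is the shorter, fatter steel end: 24 mm diameter, sticking out 16 mm beyond its collar, flat ended
- fixture: Fixture with the brass valve body, rigid: force rises steeply on contact. Origin on the bench under the centre of its fixed steel base, 120 (x) by 100 (y) by 14 mm; z up, x along the bore. On the base a locked two-way slide carries the brass block, 56 (x) by 60 (y) by 44 mm high, top 94 mm above the bench, with a hexagon stub 20 mm out of each y face
- bore_nominal (a point): Point of the fixture 72 mm above the bench; axes as the fixture. The middle of the bore lies NEAR it: same height, but the slide is locked up to 5 mm off along x and up to 4 mm off along y, unmeasured. The level bore, 21 mm diameter, sharp mouths, runs through the block along x, 28 mm from its middle to either face. The go end fits with 0.5 mm clearance all round; the no-go end cannot enter
- cradle_seat (a point): Where gauge_mid rests in the wooden cradle, 72 mm above the bench; x along the cradled gauge, z up. The cradle is fixed: base 120 (x) by 70 (y) by 14 mm and two posts 8 mm thick, 28 mm to either side of this point along x (48 mm free between), with V notches open upwards, some 35 mm wide at the top, that take the handle inside its collars. The gauge may lie either way round
- bottle: Bystander: amber bottle, 60 mm diameter, 130 mm tall; origin at the centre of its underside
- flask: Bystander: conical glass flask, 76 mm diameter at its foot, 108 mm tall; origin at the centre of its underside
- fitting: Bystander: loose brass fitting, hexagon foot 32 mm wide, 38 mm tall; origin at the centre of its underside

How it is judged:
By the outcome, as a careful person would: the job done as asked, in the order asked, and still so for the second after the job is handed in, with the robot touching nothing.
It also fails if it takes over 72 s, if anything falls off the work surface, if the arm or the gripper's body presses on something with over 40 N, if the wrist force passes 120 N, or if a joint passes its speed limit or range.

## Working session

There is one attempt and no reset: what is moved stays moved. The work goes in short steps, Python scripts to look and compute and a tool call to move; the robot and the scene stay as the last step left them, time stands still between calls to the robot, and variables do not carry over. Pictures are saved under pics/ and viewed, about 8 in all and at most 12, crops included, and the job is handed in when it is done.

Besides the shell and the picture viewer there is one more tool, called after "Emit:" as name([rows], argument=value, ...), one row to a line, values as JSON. play_rows: Moves the arm, as the interface text tells. Its arguments: {"type":"object","properties":{"targets":{"type":"array"},"newtons":{"type":"number"}},"required":["targets"]}

```bash
ls; mkdir -p pics; python3 - <<'E'
from plant import ctrl
import cv2,numpy as np
s=ctrl.get_state();print(s)
for n in ("scene","top"):
    cv2.imwrite(f"pics/{n}0.png",ctrl.read_camera(n)); c=ctrl.calibration(n); print(n,c['fx'],c['fy'],c['cx'],c['cy'],np.round(c['camera_from_world'],4).tolist())
E
```

```text
pics
{'time': 0.0, 'qpos': array([ 1.19600336e+00,  2.87175017e-01,  1.57819064e+00,  2.72334925e-05,
        1.27858496e+00, -1.50050288e-01]), 'dq': array([-1.25178012e-04,  8.15825057e-05,  8.26935209e-05,  6.93910377e-04,
        8.34340953e-04,  1.26689160e-03]), 'joint_efforts': array([ 7.72631065e-04, -4.05967641e+01, -2.92635351e+01, -1.07220967e-04,
        5.74047255e-03, -8.53538637e-06]), 'eef_pos': array([0.1502038 , 0.65746039, 0.25493348]), 'tcp_rot': array([ 0.0784914 ,  0.70287142, -0.08009686,  0.70242107]), 'contact_force': array([ 0.49933141, -0.28277882, -0.34975374]), 'wrist_torque': array([-0.00504927,  0.0332414 , -0.04646739]), 'opening': 0.997424548328154}
scene 428.30628280584176 428.30628280584176 251.5712711507225 190.174683552444 [[-0.7464, 0.6655, -0.0054, 0.4564], [0.4538, 0.503, -0.7356, -0.2232], [-0.4868, -0.5515, -0.6774, 1.2509], [0.0, 0.0, 0.0, 1.0]]
top 448.63858121218794 448.63858121218794 253.99883851939813 187.9235961957145 [[0.0226, -0.9996, 0.0141, 0.0046], [-0.9963, -0.0237, -0.0823, 0.6088], [0.0826, -0.0122, -0.9965, 0.8441], [0.0, 0.0, 0.0, 1.0]]
```

View pics/top0.png

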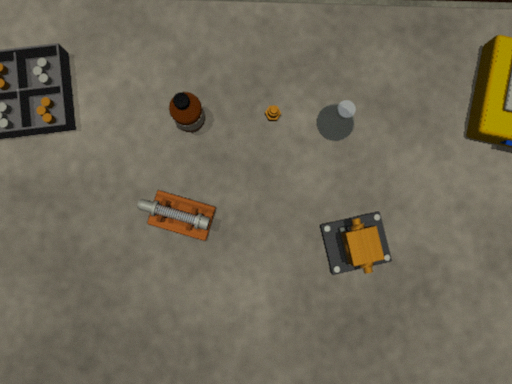

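View pics/scene0.png

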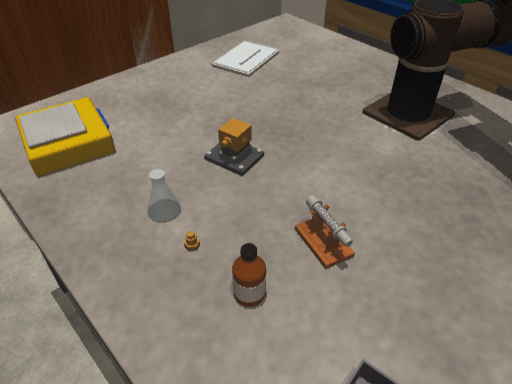

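The top view shows the gauge at about (140,205)-(208,223) in its cradle and the fixture centred near (356,243). I'll zoom in on both.

```bash
cat > h.py <<'E'
from plant import ctrl
import cv2,numpy as np
from scipy.spatial.transform import Rotation as R
def ray(n,u,v,z,c=None):
    c=c or ctrl.calibration(n);T=np.array(c['camera_from_world']);o=-T[:3,:3].T@T[:3,3]
    d=T[:3,:3].T@np.array([(u-c['cx'])/c['fx'],(v-c['cy'])/c['fy'],1]);return o+d*(z-o[2])/d[2]
def proj(n,p,c=None):
    c=c or ctrl.calibration(n);T=np.array(c['camera_from_world']);q=T[:3,:3]@np.array(p)+T[:3,3]
    return np.array([c['fx']*q[0]/q[2]+c['cx'],c['fy']*q[1]/q[2]+c['cy']])
E
python3 - <<'E'
from h import *
im=cv2.imread("pics/top0.png")
a=cv2.resize(im[180:250,130:225],None,fx=8,fy=8,interpolation=cv2.INTER_CUBIC)[:, :390*2]
b=cv2.resize(im[205:280,312:400],None,fx=8,fy=8,interpolation=cv2.INTER_CUBIC)
h=300
f=lambda x:cv2.resize(x,(int(x.shape[1]*h/x.shape[0]),h))
A=cv2.resize(im[185:245,130:220],(396,264),interpolation=cv2.INTER_CUBIC)
B=cv2.resize(im[205:280,315:400],(396,349),interpolation=cv2.INTER_CUBIC)
C=np.zeros((349,796,3),np.uint8);C[:264,:396]=A;C[:,400:]=B
cv2.imwrite("pics/crop1.png",C)  # A scale 4.4, B scale 4.659
E
```

```text
(no output)
```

View pics/crop1.png

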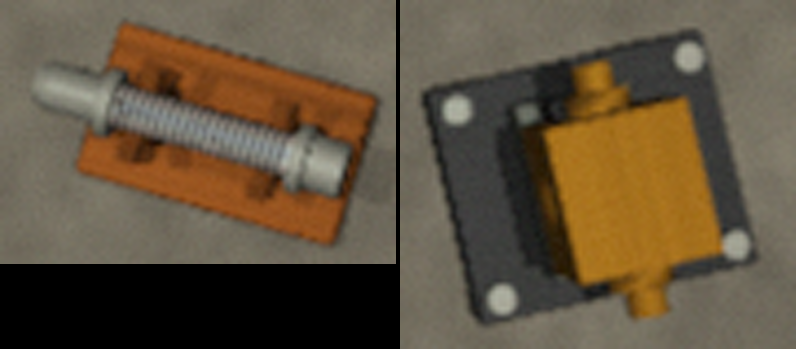

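```bash
python3 - <<'E'
from h import *
A=lambda u,v,z:ray("top",130+(u+.5)/4.4-.5,185+(v+.5)/4.4-.5,z)
B=lambda u,v,z:ray("top",315+(u-400+.5)/4.659-.5,205+(v+.5)/4.653-.5,z)
g=A(36,83,.072);n=A(347,168,.072);m=A(205,130,.075);print("go",g,"nogo",n,"hmid",m,"len",np.linalg.norm(g-n))
d=(g-n)/np.linalg.norm(g-n);print("mid",n+.06*d,g-.072*d,"yaw",np.degrees(np.arctan2(d[1],d[0])))
cc=np.array([A(*p,.014) for p in[(123,22),(377,97),(335,244),(78,168)]]);print("cradle",cc.mean(0))
def rect(P,):
    P=np.array(P);print(P.round(4).tolist(),"c",P.mean(0).round(4))
    # corners TL,TR,BR,BL image
    h=(P[0]-P[1]+P[3]-P[2])/2;v=(P[0]-P[3]+P[1]-P[2])/2
    print("h",np.linalg.norm(h),np.degrees(np.arctan2(h[1],h[0])),"v",np.linalg.norm(v),np.degrees(np.arctan2(v[1],v[0])))
rect([B(*p,.014) for p in[(425,93),(700,30),(757,260),(483,322)]])
rect([B(*p,.094) for p in[(540,130),(688,97),(722,250),(582,284)]])
for n,u,v in(("bottle",189,118),("flask",335,122),("fit",273,115)):print(n,ray("top",u,v,0 if n!="fit" else .01))
E
```

```text
go [0.57120232 0.23014508 0.072     ] nogo [0.53906885 0.10058993 0.072     ] hmid [0.5533347  0.15921151 0.075     ] len 0.13348069937373475
mid [0.55351295 0.15882538 0.072     ] [0.55386941 0.16026253 0.072     ] yaw 76.0700777509925
cradle [0.55371336 0.15861978 0.014     ]
[[0.5407, -0.1119, 0.014], [0.5698, -0.2276, 0.014], [0.4742, -0.2514, 0.014], [0.4462, -0.137, 0.014]] c [ 0.5077 -0.182   0.014 ]
h 0.11855755375738718 103.93625570553155 v 0.09807966652840386 14.460627415385675
[[0.5272, -0.143, 0.094], [0.5411, -0.1996, 0.094], [0.4834, -0.2125, 0.094], [0.4695, -0.1593, 0.094]] c [ 0.5053 -0.1786  0.094 ]
h 0.05660669081632689 104.17875788670027 v 0.05950967183296769 14.218019872382563
bottle [0.74884866 0.15256054 0.        ]
flask [ 0.74829522 -0.14241992  0.        ]
fit [ 0.75692008 -0.01614778  0.01      ]
```

```bash
python3 - <<'E'
from h import *
s=ctrl.get_state();M=R.from_quat(s['tcp_rot']).as_matrix();print(M.round(4));y=M[:,1];print(np.degrees(np.arctan2(y[1],y[0])))
c=ctrl.calibration("wrist");T=np.array(c['camera_from_world']);print("cam in tool",(M.T@(-T[:3,:3].T@T[:3,3]-s['eef_pos'])).round(4));print((T[:3,:3]@M).round(3),c['fx'],c['cx'],c['cy'])
E
```

```text
[[-8.000e-04  2.229e-01  9.748e-01]
 [-2.100e-03  9.748e-01 -2.229e-01]
 [-1.000e+00 -2.200e-03 -3.000e-04]]
77.11909813976746
cam in tool [-0.1189 -0.0006 -0.0783]
[[-0.     1.     0.001]
 [-0.311 -0.001  0.95 ]
 [ 0.95   0.     0.311]] 304.911123650045 250.1102777458854 184.89996445660663
```

Emit:
play_rows([
  {"delta_pos": [0.4035,-0.4985,-0.055],"delta_rot": [0,0,-0.5058],"claw": 85},
  {"delta_pos": [0.4035,-0.4985,-0.055],"delta_rot": [0,0,-0.5058],"claw": 85},
  {"delta_pos": [0.4035,-0.4985,-0.055],"delta_rot": [0,0,-0.5058],"claw": 85},
  {"delta_pos": [0.4035,-0.4985,-0.055],"delta_rot": [0,0,-0.5058],"claw": 85},
  {"delta_pos": [0.4035,-0.4985,-0.055],"delta_rot": [0,0,-0.5058],"claw": 85},
  {"delta_pos": [0.4035,-0.4985,-0.055],"delta_rot": [0,0,-0.5058],"claw": 85},
  {"delta_pos": [0.4035,-0.4985,-0.055],"delta_rot": [0,0,-0.5058],"claw": 85},
  {"delta_pos": [0.4035,-0.4985,-0.055],"delta_rot": [0,0,-0.5058],"claw": 85},
  {"delta_pos": [0.4035,-0.4985,-0.055],"delta_rot": [0,0,-0.5058],"claw": 85},
  {"delta_pos": [0.4035,-0.4985,-0.055],"delta_rot": [0,0,-0.5058],"claw": 85},
  {"delta_pos": [0.4035,-0.4985,-0.055],"delta_rot": [0,0,-0.5058],"claw": 85},
  {"delta_pos": [0.4035,-0.4985,-0.055],"delta_rot": [0,0,-0.5058],"claw": 85},
  {"delta_pos": [0.4035,-0.4985,-0.055],"delta_rot": [0,0,-0.5058],"claw": 85},
  {"delta_pos": [0.4035,-0.4985,-0.055],"delta_rot": [0,0,-0.5058],"claw": 85},
  {"delta_pos": [0.4035,-0.4985,-0.055],"delta_rot": [0,0,-0.5058],"claw": 85},
  {"delta_pos": [0.4035,-0.4985,-0.055],"delta_rot": [0,0,-0.5058],"claw": 85},
  {"delta_pos": [0.4035,-0.4985,-0.055],"delta_rot": [0,0,-0.5058],"claw": 85},
  {"delta_pos": [0.4035,-0.4985,-0.055],"delta_rot": [0,0,-0.5058],"claw": 85},
  {"delta_pos": [0.4035,-0.4985,-0.055],"delta_rot": [0,0,-0.5058],"claw": 85},
  {"delta_pos": [0.4035,-0.4985,-0.055],"delta_rot": [0,0,-0.5058],"claw": 85},
], newtons=60)

```text
time: 1.77
eef_pos: [0.5528, 0.1602, 0.1999]
tcp_rot: [-0.556, -0.437, 0.557, -0.435]
contact_force: [0.7, 0.3, -0.6]
opening: 0.993
```

```bash
python3 - <<'E'
from h import *
s=ctrl.get_state();c=ctrl.calibration("wrist");im=ctrl.read_camera("wrist")
import pickle;pickle.dump((s,c),open("w1.pkl","wb"))
cv2.imwrite("pics/w1.png",im);print(s['time'],s['eef_pos'],s['dq'].round(3))
for p in [(0.5537,.1595,.072),(.5712,.2301,.072),(.5391,.1006,.072)]:print(proj("wrist",p,c))
E
```

```text
1.7667 [0.55280484 0.16016163 0.1999002 ] [ 0.006 -0.004 -0.001 -0.001 -0.002 -0.001]
[250.18002128 183.86703475]
[250.23437998  94.73473165]
[250.14127074 247.15945628]
```

View pics/w1.png

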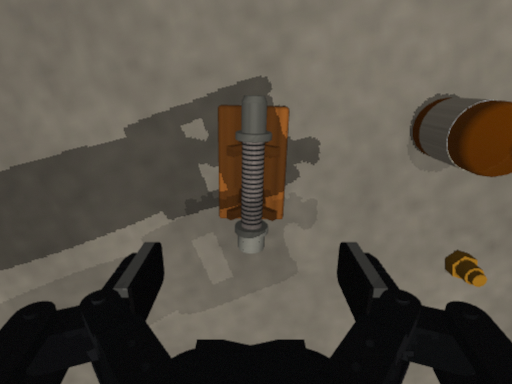

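```bash
python3 - <<'E'
from h import *
import pickle;s,c=pickle.load(open("w1.pkl","rb"))
g=ray("wrist",254.5,97,.074,c);n=ray("wrist",251.3,249,.072,c);d=g-n;print(g,n,np.linalg.norm(d));d/=np.linalg.norm(d)
print("mid",n+.06*d,g-.072*d,"yaw",np.degrees(np.arctan2(d[1],d[0])))
a=ray("wrist",254,137,.072,c);b=ray("wrist",251.5,229,.072,c);print((a+b)/2,np.degrees(np.arctan2(*(a-b)[1::-1])))
M=R.from_quat(s['tcp_rot']).as_matrix();print("toolz yaw",np.degrees(np.arctan2(M[1,2],M[0,2])),M[:,0])
E
```

```text
[0.57401318 0.22773419 0.074     ] [0.5396736  0.09850621 0.072     ] 0.1337276238951873
mid [0.55508085 0.15648734 0.07289735] [0.55552448 0.15815684 0.07292318] yaw 75.11876598460663
[0.55547532 0.15777698 0.072     ] 74.77876785549306
toolz yaw -103.83206845073222 [-0.00267059  0.00108781 -0.99999584]
```

Emit:
play_rows([
  {"delta_pos": [0.002,-0.002,-0.03],"delta_rot": [0,0,-0.0036],"claw": 85},
  {"delta_pos": [0.002,-0.002,-0.06],"delta_rot": [0,0,-0.0036],"claw": 85},
  {"delta_pos": [0.002,-0.002,-0.09],"delta_rot": [0,0,-0.0036],"claw": 85},
  {"delta_pos": [0.002,-0.002,-0.11],"delta_rot": [0,0,-0.0036],"claw": 85},
  {"delta_pos": [0.002,-0.002,-0.122],"delta_rot": [0,0,-0.0036],"claw": 85},
  {"delta_pos": [0.002,-0.002,-0.122],"delta_rot": [0,0,-0.0036],"claw": 60},
  {"delta_pos": [0.002,-0.002,-0.122],"delta_rot": [0,0,-0.0036],"claw": 45},
  {"delta_pos": [0.002,-0.002,-0.122],"delta_rot": [0,0,-0.0036],"claw": 30},
  {"delta_pos": [0.002,-0.002,-0.122],"delta_rot": [0,0,-0.0036],"claw": 22},
  {"delta_pos": [0.002,-0.002,-0.122],"delta_rot": [0,0,-0.0036],"claw": 16},
  {"delta_pos": [0.002,-0.002,-0.122],"delta_rot": [0,0,-0.0036],"claw": 10},
  {"delta_pos": [0.002,-0.002,-0.122],"delta_rot": [0,0,-0.0036],"claw": 10},
  {"delta_pos": [0.002,-0.002,-0.122],"delta_rot": [0,0,-0.0036],"claw": 10},
  {"delta_pos": [0.002,-0.002,-0.122],"delta_rot": [0,0,-0.0036],"claw": 10},
], newtons=60)

```text
time: 2.98
eef_pos: [0.554, 0.159, 0.0799]
tcp_rot: [-0.558, -0.435, 0.56, -0.431]
contact_force: [-6.9, 2.5, 8.3]
opening: 0.189
```

```bash
python3 -c "
from h import *
s=ctrl.get_state();print(s['eef_pos'],s['contact_force'],s['wrist_torque'],s['opening']*85.4)
M=R.from_quat(s['tcp_rot']).as_matrix();print(np.degrees(np.arctan2(-M[1,2],-M[0,2])),M[:,0])"
```

```text
[0.55399798 0.15896427 0.07986591] [-6.89046799  2.52026228  8.32853877] [ 0.23726507  1.02234704 -0.00616616] 16.146717404226578
75.5099515400763 [-0.00539665  0.00219966 -0.99998302]
```

Emit:
play_rows([
  {"delta_pos": [0,0,0.01],"delta_rot": [0,0,0],"claw": 10},
  {"delta_pos": [0,0,0.03],"delta_rot": [0,0,0],"claw": 10},
  {"delta_pos": [0,0,0.06],"delta_rot": [0,0,0],"claw": 10},
  {"delta_pos": [0,0,0.1],"delta_rot": [0,0,0],"claw": 10},
  {"delta_pos": [0,-0.02,0.1],"delta_rot": [0,0,0.01],"claw": 10},
  {"delta_pos": [-0.002,-0.05,0.1],"delta_rot": [0,0,0.02],"claw": 10},
  {"delta_pos": [-0.004,-0.09,0.1],"delta_rot": [0,0,0.04],"claw": 10},
  {"delta_pos": [-0.005,-0.13,0.1],"delta_rot": [0,0,0.06],"claw": 10},
  {"delta_pos": [-0.006,-0.17,0.1],"delta_rot": [0,0,0.08],"claw": 10},
  {"delta_pos": [-0.008,-0.21,0.1],"delta_rot": [0,0,0.1],"claw": 10},
  {"delta_pos": [-0.009,-0.25,0.1],"delta_rot": [0,0,0.12],"claw": 10},
  {"delta_pos": [-0.01,-0.29,0.1],"delta_rot": [0,0,0.14],"claw": 10},
  {"delta_pos": [-0.012,-0.33,0.1],"delta_rot": [0,0,0.1589],"claw": 10},
  {"delta_pos": [-0.013,-0.37,0.1],"delta_rot": [0,0,0.1589],"claw": 10},
  {"delta_pos": [-0.014,-0.41,0.1],"delta_rot": [0,0,0.1589],"claw": 10},
  {"delta_pos": [-0.016,-0.44,0.1],"delta_rot": [0,0,0.1589],"claw": 10},
  {"delta_pos": [-0.016,-0.46,0.1],"delta_rot": [0,0,0.1589],"claw": 10},
  {"delta_pos": [-0.016,-0.4685,0.1],"delta_rot": [0,0,0.1589],"claw": 10},
  {"delta_pos": [-0.016,-0.4685,0.1],"delta_rot": [0,0,0.1589],"claw": 10},
  {"delta_pos": [-0.016,-0.4685,0.1],"delta_rot": [0,0,0.1589],"claw": 10},
], newtons=60)

```text
time: 4.65
eef_pos: [0.5376, -0.3089, 0.1795]
tcp_rot: [0.434, 0.56, -0.436, 0.556]
contact_force: [1.0, 0.1, -4.4]
opening: 0.188
```

```bash
python3 - <<'E'
from h import *
s=ctrl.get_state();c=ctrl.calibration("wrist");im=ctrl.read_camera("wrist")
import pickle;pickle.dump((s,c),open("w2.pkl","wb"))
cv2.imwrite("pics/w2.png",cv2.resize(im,(800,600),interpolation=cv2.INTER_CUBIC));print(s['time'],s['eef_pos'],s['dq'].round(3),s['contact_force'],s['wrist_torque'])
M=R.from_quat(s['tcp_rot']).as_matrix();print(np.degrees(np.arctan2(-M[1,2],-M[0,2])),M[:,0],s['qpos'])
E
```

```text
4.65 [ 0.53764799 -0.30886229  0.17951218] [ 0.027 -0.01   0.014  0.003  0.001 -0.001] [ 0.99936585  0.0743187  -4.43523821] [ 0.01090506 -0.00316835 -0.01952163]
104.0829796365601 [-6.53432686e-03  7.29863091e-04 -9.99978385e-01] [-0.68358579  0.24185429  1.77703282 -0.00394073  1.12823572 -0.92768975]
```

View pics/w2.png

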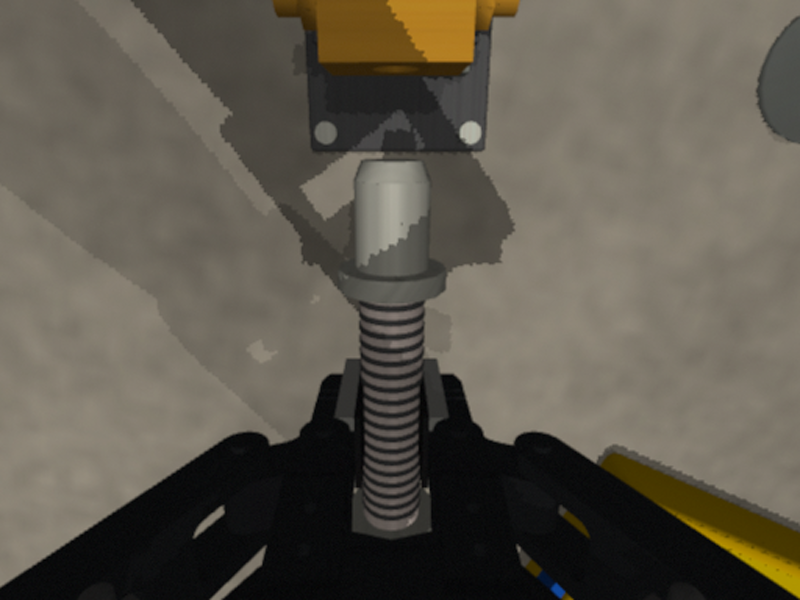

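```bash
python3 - <<'E'
from h import *
import pickle;s,c=pickle.load(open("w2.pkl","rb"))
f=lambda u,v,z:ray("wrist",(u+.5)*.64-.5,(v+.5)*.64-.5,z,c)
a=np.radians(104.1);U=np.array([np.cos(a),np.sin(a),0]);V=np.array([-U[1],U[0],0])  # V left of travel
o=s['eef_pos']
for n,p in dict(go1=(392.5,165,.174),go2=(393,250,.174),col=(392,285,.174),topL=(319,63,.094),topR=(475,63,.094),baseL=(312,151,.014),baseR=(486,151,.014),b1=(325,132,.014),b2=(470,132,.014),mouth=(391,69,.072)).items():
    q=f(*p);print(n,q.round(4),"along",((q-o)@U).round(4),"left",((q-o)@V).round(4))
q=np.array([.5053,-.1786,0]);print("top est",(q-o)@U,(q-o)@V)
E
```

```text
go1 [ 0.5217 -0.2396  0.174 ] along 0.0711 left -0.0014
go2 [ 0.5272 -0.261   0.174 ] along 0.049 left -0.0015
col [ 0.5293 -0.2706  0.174 ] along 0.0392 left -0.0012
topL [ 0.4852 -0.2136  0.094 ] along 0.1051 left 0.0277
topR [ 0.5444 -0.1989  0.094 ] along 0.105 left -0.0334
baseL [ 0.4767 -0.2525  0.014 ] along 0.0695 left 0.0454
baseR [ 0.5735 -0.2283  0.014 ] along 0.0694 left -0.0544
b1 [ 0.4818 -0.2405  0.014 ] along 0.0799 left 0.0375
b2 [ 0.5616 -0.2206  0.014 ] along 0.0798 left -0.0448
mouth [ 0.5123 -0.2064  0.072 ] along 0.1056 left -0.0004
top est 0.1342182048266424 -0.0003604427034905808
```

Emit:
play_rows([
  {"delta_pos": [0.0015,0.0004,-0.03],"delta_rot": [0,0,0],"claw": 10},
  {"delta_pos": [0.0015,0.0004,-0.06],"delta_rot": [0,0,0],"claw": 10},
  {"delta_pos": [0.0015,0.0004,-0.085],"delta_rot": [0,0,0],"claw": 10},
  {"delta_pos": [0.0,0.006,-0.0996],"delta_rot": [0,0,0],"claw": 10},
  {"delta_pos": [-0.0015,0.012,-0.0996],"delta_rot": [0,0,0],"claw": 10},
  {"delta_pos": [-0.0029,0.0179,-0.0996],"delta_rot": [0,0,0],"claw": 10},
  {"delta_pos": [-0.0029,0.0179,-0.0996],"delta_rot": [0,0,0],"claw": 10},
  {"delta_pos": [-0.0029,0.0179,-0.0996],"delta_rot": [0,0,0],"claw": 10},
], newtons=60)

```text
time: 5.37
eef_pos: [0.5362, -0.2901, 0.0822]
tcp_rot: [0.433, 0.559, -0.435, 0.558]
contact_force: [-0.3, 0.2, -3.6]
opening: 0.191
```

```bash
python3 - <<'E'
from h import *
s=ctrl.get_state();c=ctrl.calibration("wrist");im=ctrl.read_camera("wrist")
import pickle;pickle.dump((s,c),open("w3.pkl","wb"))
cv2.imwrite("pics/w3.png",cv2.resize(im[0:210,120:400],(800,600),interpolation=cv2.INTER_CUBIC));print(s['time'],s['eef_pos'],s['contact_force'],s['wrist_torque'])
M=R.from_quat(s['tcp_rot']).as_matrix();print(np.degrees(np.arctan2(-M[1,2],-M[0,2])),M[:,0])
E
```

```text
5.3667 [ 0.53623615 -0.2901002   0.08219869] [-0.29194187  0.15664972 -3.61770666] [ 0.02007259 -0.02666187  0.00696777]
104.23844826697305 [-0.0034774  -0.00176637 -0.99999239]
```

View pics/w3.png

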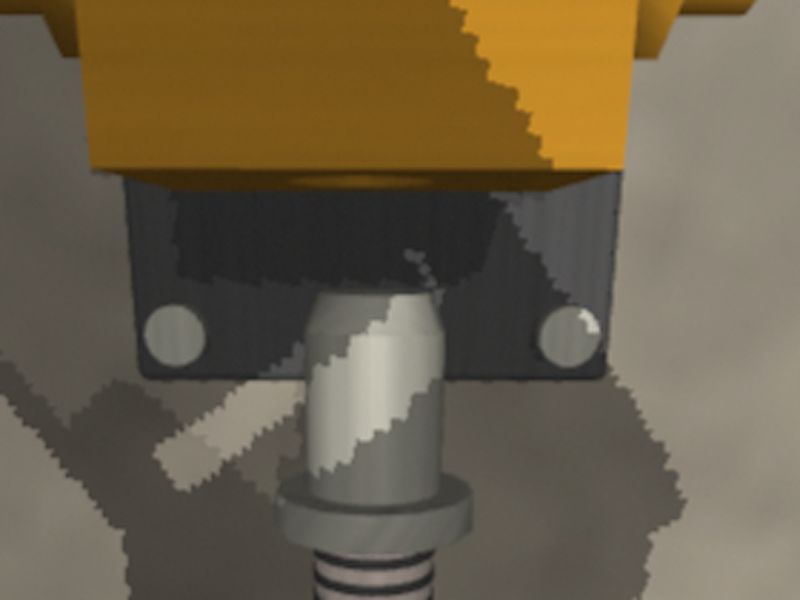

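```bash
python3 - <<'E'
from h import *
import pickle;s,c=pickle.load(open("w3.pkl","rb"))
f=lambda u,v,z:ray("wrist",120+(u+.5)*.35-.5,(v+.5)*.35-.5,z,c)
a=np.radians(104.1);U=np.array([np.cos(a),np.sin(a),0]);V=np.array([-U[1],U[0],0])
o=s['eef_pos']
for n,p in dict(goL=(304.5,440,.0743),goR=(442.5,440,.0743),tipL=(319,293,.0743),tipR=(437,293,.0743),colL=(276,495,.0743),colR=(472,495,.0743),topL=(91,171,.094),topR=(625,171,.094),mL=(290,182,.079),mR=(435,182,.079),baseL=(141,378,.014),baseR=(606,378,.014)).items():
    q=f(*p);print(n,q.round(4),"along",((q-o)@U).round(4),"left",((q-o)@V).round(4))
s=ctrl.get_state();print(s['eef_pos'],s['time'],s['dq'])
E
```

```text
goL [ 0.5148 -0.2428  0.0743] along 0.0511 left 0.0092
goR [ 0.5346 -0.2378  0.0743] along 0.0511 left -0.0112
tipL [ 0.5121 -0.2218  0.0743] along 0.0722 left 0.0067
tipR [ 0.5282 -0.2177  0.0743] along 0.0722 left -0.0099
colL [ 0.5125 -0.2521  0.0743] along 0.0426 left 0.0137
colR [ 0.5412 -0.2448  0.0743] along 0.0427 left -0.0159
topL [ 0.4848 -0.2137  0.094 ] along 0.0866 left 0.0312
topR [ 0.5438 -0.1988  0.094 ] along 0.0867 left -0.0296
mL [ 0.5055 -0.2087  0.079 ] along 0.0864 left 0.01
mR [ 0.5239 -0.2041  0.079 ] along 0.0864 left -0.0089
baseL [ 0.4762 -0.2522  0.014 ] along 0.0514 left 0.049
baseR [ 0.5726 -0.2278  0.014 ] along 0.0516 left -0.0504
[ 0.53627758 -0.2906096   0.08228564] 5.4167 [-0.01072799  0.00877768 -0.00475728  0.00082361 -0.0021197   0.00025417]
```

Emit:
play_rows([
  {"delta_pos": [-0.002,-0.0005,-0.0024],"delta_rot": [0,0,-0.0008],"claw": 10},
  {"delta_pos": [-0.002,-0.0005,-0.0024],"delta_rot": [0,0,-0.0008],"claw": 10},
  {"delta_pos": [-0.002,-0.0005,-0.0024],"delta_rot": [0,0,-0.0008],"claw": 10},
  {"delta_pos": [-0.002,-0.0005,-0.0024],"delta_rot": [0,0,-0.0008],"claw": 10},
  {"delta_pos": [-0.002,-0.0005,-0.0024],"delta_rot": [0,0,-0.0008],"claw": 10},
  {"delta_pos": [-0.002,-0.0005,-0.0024],"delta_rot": [0,0,-0.0008],"claw": 10},
], newtons=60)

```text
time: 5.92
eef_pos: [0.5342, -0.2912, 0.0798]
tcp_rot: [0.434, 0.558, -0.436, 0.557]
contact_force: [-0.7, -0.0, -3.6]
opening: 0.188
```

```bash
cat > st.py <<'E'
from h import *
s=ctrl.get_state();a=np.radians(104.1);U=np.array([np.cos(a),np.sin(a),0]);V=np.array([-U[1],U[0],0])
F=np.array([.5143,-.2062,0]);q=s['eef_pos']-F;f=s['contact_force']
M=R.from_quat(s['tcp_rot']).as_matrix()
print("t",s['time'],"eef",s['eef_pos'].round(4),"tip past face mm",((q@U+.072)*1e3).round(2),"left mm (want 1.2)",((q@V)*1e3).round(2))
print("F along/left/z",(f@U).round(2),(f@V).round(2),f[2].round(2),"torque",(s['wrist_torque']@U).round(3),(s['wrist_torque']@V).round(3),s['wrist_torque'][2].round(3),"yaw",np.degrees(np.arctan2(-M[1,2],-M[0,2])).round(2),"tilt",M[:,0].round(4),(M[:,0]@U).round(4),"op",s['opening']*85.4)
E
python3 st.py
```

```text
t 5.9167 eef [ 0.5342 -0.2912  0.0798] tip past face mm -15.3 left mm (want 1.2) 1.41
F along/left/z 0.15 0.65 -3.64 torque 0.006 0.008 -0.006 yaw 104.05 tilt [-0.0033 -0.0019 -1.    ] -0.001 op 16.02546343308272
```

Emit:
play_rows([
  {"delta_pos": [-0.0007,0.0029,0],"delta_rot": [0,0,0],"claw": 10},
  {"delta_pos": [-0.0015,0.0058,0],"delta_rot": [0,0,0],"claw": 10},
  {"delta_pos": [-0.0022,0.0087,0],"delta_rot": [0,0,0],"claw": 10},
  {"delta_pos": [-0.0028,0.0113,0],"delta_rot": [0,0,0],"claw": 10},
  {"delta_pos": [-0.0032,0.013,0],"delta_rot": [0,0,0],"claw": 10},
  {"delta_pos": [-0.0036,0.0145,0],"delta_rot": [0,0,0],"claw": 10},
  {"delta_pos": [-0.0039,0.0155,0],"delta_rot": [0,0,0],"claw": 10},
  {"delta_pos": [-0.0041,0.0165,0],"delta_rot": [0,0,0],"claw": 10},
  {"delta_pos": [-0.0041,0.0165,0],"delta_rot": [0,0,0],"claw": 10},
  {"delta_pos": [-0.0041,0.0165,0],"delta_rot": [0,0,0],"claw": 10},
], newtons=60)

```text
time: 6.75
eef_pos: [0.5301, -0.2748, 0.0799]
tcp_rot: [0.434, 0.558, -0.436, 0.557]
contact_force: [-0.0, -0.1, -4.3]
opening: 0.185
```

```bash
python3 st.py
```

```text
t 6.75 eef [ 0.5301 -0.2748  0.0799] tip past face mm 1.64 left mm (want 1.2) 1.35
F along/left/z -0.13 0.06 -4.32 torque -0.008 0.016 0.024 yaw 104.05 tilt [-0.0032 -0.002  -1.    ] -0.0012 op 15.783386858965766
```

Emit:
play_rows([
  {"delta_pos": [-0.0001,0.0005,0],"delta_rot": [0,0,0],"claw": 10},
  {"delta_pos": [-0.0002,0.001,0],"delta_rot": [0,0,0],"claw": 10},
  {"delta_pos": [-0.0004,0.0015,0],"delta_rot": [0,0,0],"claw": 10},
  {"delta_pos": [-0.0005,0.002,0],"delta_rot": [0,0,0],"claw": 10},
  {"delta_pos": [-0.0006,0.0025,0],"delta_rot": [0,0,0],"claw": 10},
  {"delta_pos": [-0.0007,0.003,0],"delta_rot": [0,0,0],"claw": 10},
  {"delta_pos": [-0.0007,0.003,0],"delta_rot": [0,0,0],"claw": 10},
  {"delta_pos": [-0.0007,0.003,0],"delta_rot": [0,0,0],"claw": 10},
], newtons=60)

```text
time: 7.42
eef_pos: [0.5294, -0.2717, 0.0799]
tcp_rot: [0.434, 0.558, -0.436, 0.557]
contact_force: [-0.2, 1.3, -4.2]
opening: 0.187
```

```bash
python3 st.py
```

```text
t 7.4167 eef [ 0.5294 -0.2717  0.0799] tip past face mm 4.75 left mm (want 1.2) 1.29
F along/left/z 1.31 -0.09 -4.16 torque 0.012 0.103 -0.034 yaw 104.05 tilt [-0.0032 -0.0021 -1.    ] -0.0012 op 15.958879889804013
```

Emit:
play_rows([
  {"delta_pos": [-0.0001,0.0005,0],"delta_rot": [0,0,0],"claw": 10},
  {"delta_pos": [-0.0002,0.001,0],"delta_rot": [0,0,0],"claw": 10},
  {"delta_pos": [-0.0004,0.0015,0],"delta_rot": [0,0,0],"claw": 10},
  {"delta_pos": [-0.0005,0.002,0],"delta_rot": [0,0,0],"claw": 10},
  {"delta_pos": [-0.0006,0.0025,0],"delta_rot": [0,0,0],"claw": 10},
  {"delta_pos": [-0.0007,0.003,0],"delta_rot": [0,0,0],"claw": 10},
  {"delta_pos": [-0.0007,0.003,0],"delta_rot": [0,0,0],"claw": 10},
], newtons=60)

```text
time: 8.0
eef_pos: [0.5287, -0.2686, 0.0798]
tcp_rot: [0.434, 0.558, -0.436, 0.557]
contact_force: [-0.6, 0.4, -3.6]
opening: 0.188
```

```bash
python3 st.py
```

```text
t 8.0 eef [ 0.5287 -0.2686  0.0798] tip past face mm 7.99 left mm (want 1.2) 1.23
F along/left/z 0.58 0.49 -3.58 torque -0.011 -0.013 0.026 yaw 104.06 tilt [-0.0034 -0.0019 -1.    ] -0.0011 op 16.0132571400304
```

Emit:
play_rows([
  {"delta_pos": [-0.0002,0.001,0],"delta_rot": [0,0,0],"claw": 10},
  {"delta_pos": [-0.0005,0.002,0],"delta_rot": [0,0,0],"claw": 10},
  {"delta_pos": [-0.0008,0.003,0],"delta_rot": [0,0,0],"claw": 10},
  {"delta_pos": [-0.001,0.004,0],"delta_rot": [0,0,0],"claw": 10},
  {"delta_pos": [-0.0013,0.005,0],"delta_rot": [0,0,0],"claw": 10},
  {"delta_pos": [-0.0015,0.006,0],"delta_rot": [0,0,0],"claw": 10},
  {"delta_pos": [-0.0018,0.007,0],"delta_rot": [0,0,0],"claw": 10},
  {"delta_pos": [-0.002,0.008,0],"delta_rot": [0,0,0],"claw": 10},
  {"delta_pos": [-0.002,0.008,0],"delta_rot": [0,0,0],"claw": 10},
], newtons=60)

```text
time: 8.75
eef_pos: [0.5266, -0.2603, 0.0798]
tcp_rot: [0.434, 0.558, -0.436, 0.557]
contact_force: [-0.2, 0.4, -3.5]
opening: 0.191
```

```bash
python3 st.py
```

```text
t 8.75 eef [ 0.5266 -0.2603  0.0798] tip past face mm 16.49 left mm (want 1.2) 1.24
F along/left/z 0.45 0.13 -3.53 torque -0.012 0.025 0.024 yaw 104.06 tilt [-0.0035 -0.0017 -1.    ] -0.0008 op 16.298608921923133
```

Sliding in freely. Continue to about 25.5 mm.

Emit:
play_rows([
  {"delta_pos": [-0.0002,0.001,0],"delta_rot": [0,0,0],"claw": 10},
  {"delta_pos": [-0.0005,0.002,0],"delta_rot": [0,0,0],"claw": 10},
  {"delta_pos": [-0.0008,0.003,0],"delta_rot": [0,0,0],"claw": 10},
  {"delta_pos": [-0.001,0.004,0],"delta_rot": [0,0,0],"claw": 10},
  {"delta_pos": [-0.0013,0.005,0],"delta_rot": [0,0,0],"claw": 10},
  {"delta_pos": [-0.0015,0.006,0],"delta_rot": [0,0,0],"claw": 10},
  {"delta_pos": [-0.0018,0.007,0],"delta_rot": [0,0,0],"claw": 10},
  {"delta_pos": [-0.002,0.0078,0],"delta_rot": [0,0,0],"claw": 10},
  {"delta_pos": [-0.0022,0.0087,0],"delta_rot": [0,0,0],"claw": 10},
  {"delta_pos": [-0.0022,0.0087,0],"delta_rot": [0,0,0],"claw": 10},
], newtons=60)

```text
time: 9.58
eef_pos: [0.5244, -0.2515, 0.0798]
tcp_rot: [0.434, 0.558, -0.436, 0.557]
contact_force: [0.0, -0.8, -3.2]
opening: 0.189
```

```bash
python3 st.py
```

```text
t 9.5833 eef [ 0.5244 -0.2515  0.0798] tip past face mm 25.65 left mm (want 1.2) 1.25
F along/left/z -0.81 0.2 -3.21 torque -0.012 0.03 0.029 yaw 104.07 tilt [-0.0035 -0.0016 -1.    ] -0.0007 op 16.177255330657953
```

Now creep until contact: 2.0 mm more.

Emit:
play_rows([
  {"delta_pos": [-0.0001,0.0004,0],"delta_rot": [0,0,0],"claw": 10},
  {"delta_pos": [-0.0002,0.0008,0],"delta_rot": [0,0,0],"claw": 10},
  {"delta_pos": [-0.0003,0.0012,0],"delta_rot": [0,0,0],"claw": 10},
  {"delta_pos": [-0.0004,0.0016,0],"delta_rot": [0,0,0],"claw": 10},
  {"delta_pos": [-0.0005,0.002,0],"delta_rot": [0,0,0],"claw": 10},
  {"delta_pos": [-0.0005,0.002,0],"delta_rot": [0,0,0],"claw": 10},
], newtons=60)

```text
time: 10.08
eef_pos: [0.5238, -0.2494, 0.0797]
tcp_rot: [0.434, 0.558, -0.436, 0.557]
contact_force: [0.6, -0.6, -3.9]
opening: 0.185
```

```bash
python3 st.py
```

```text
t 10.0833 eef [ 0.5238 -0.2494  0.0797] tip past face mm 27.75 left mm (want 1.2) 1.28
F along/left/z -0.74 -0.47 -3.94 torque 0.011 0.032 0.01 yaw 104.08 tilt [-0.0036 -0.0017 -1.    ] -0.0007 op 15.825017418123606
```

Emit:
play_rows([
  {"delta_pos": [-0.0001,0.0003,0],"delta_rot": [0,0,0],"claw": 10},
  {"delta_pos": [-0.0002,0.0006,0],"delta_rot": [0,0,0],"claw": 10},
  {"delta_pos": [-0.0002,0.0009,0],"delta_rot": [0,0,0],"claw": 10},
  {"delta_pos": [-0.0003,0.0012,0],"delta_rot": [0,0,0],"claw": 10},
  {"delta_pos": [-0.0003,0.0012,0],"delta_rot": [0,0,0],"claw": 10},
  {"delta_pos": [-0.0003,0.0012,0],"delta_rot": [0,0,0],"claw": 10},
], newtons=60)

```text
time: 10.58
eef_pos: [0.5239, -0.2493, 0.08]
tcp_rot: [0.433, 0.557, -0.437, 0.558]
contact_force: [0.3, -4.7, -5.6]
opening: 0.189
```

```bash
python3 st.py
```

```text
t 10.5833 eef [ 0.5239 -0.2493  0.08  ] tip past face mm 27.85 left mm (want 1.2) 1.23
F along/left/z -4.63 0.86 -5.64 torque 0.083 0.811 0.08 yaw 104.09 tilt [-0.0023 -0.0041 -1.    ] -0.0034 op 16.16976040418144
```

Emit:
play_rows([
  {"delta_pos": [-0.0003,0.0012,0],"delta_rot": [0,0,0],"claw": 10},
  {"delta_pos": [-0.0004,0.0015,0],"delta_rot": [0,0,0],"claw": 10},
  {"delta_pos": [-0.0004,0.0015,0],"delta_rot": [0,0,0],"claw": 10},
  {"delta_pos": [-0.0004,0.0015,0],"delta_rot": [0,0,0],"claw": 10},
  {"delta_pos": [-0.0004,0.0015,0],"delta_rot": [0,0,0],"claw": 10},
  {"delta_pos": [-0.0004,0.0015,0],"delta_rot": [0,0,0],"claw": 10},
], newtons=60)

```text
time: 11.08
eef_pos: [0.5239, -0.2493, 0.0802]
tcp_rot: [0.433, 0.556, -0.437, 0.559]
contact_force: [1.3, -6.1, -6.6]
opening: 0.187
```

```bash
python3 st.py
```

```text
t 11.0833 eef [ 0.5239 -0.2493  0.0802] tip past face mm 27.89 left mm (want 1.2) 1.2
F along/left/z -6.23 0.2 -6.58 torque 0.042 0.957 0.029 yaw 104.11 tilt [-5.0e-04 -7.3e-03 -1.0e+00] -0.007 op 15.943786491190968
```

Emit:
play_rows([
  {"delta_pos": [0.0001,-0.0005,-0.0001],"delta_rot": [0.0005,0.0001,0],"claw": 10},
  {"delta_pos": [0.0002,-0.001,-0.0002],"delta_rot": [0.001,0.0003,0],"claw": 10},
  {"delta_pos": [0.0005,-0.002,-0.0003],"delta_rot": [0.0018,0.0005,0],"claw": 10},
  {"delta_pos": [0.0007,-0.003,-0.0003],"delta_rot": [0.0018,0.0005,0],"claw": 10},
  {"delta_pos": [0.0007,-0.003,-0.0003],"delta_rot": [0.0018,0.0005,0],"claw": 10},
  {"delta_pos": [0.0007,-0.003,-0.0003],"delta_rot": [0.0018,0.0005,0],"claw": 10},
], newtons=60)

```text
time: 11.58
eef_pos: [0.5246, -0.2521, 0.0799]
tcp_rot: [0.434, 0.558, -0.436, 0.557]
contact_force: [0.0, -0.6, -3.1]
opening: 0.188
```

```bash
python3 st.py
```

```text
t 11.5833 eef [ 0.5246 -0.2521  0.0799] tip past face mm 25.0 left mm (want 1.2) 1.19
F along/left/z -0.61 0.11 -3.13 torque 0.008 -0.035 0.001 yaw 104.11 tilt [-0.0023 -0.0013 -1.    ] -0.0007 op 16.03714899008146
```

Emit:
play_rows([
  {"delta_pos": [0.0005,-0.0019,0],"delta_rot": [0,0,0],"claw": 10},
  {"delta_pos": [0.001,-0.0039,0],"delta_rot": [0,0,0],"claw": 10},
  {"delta_pos": [0.0016,-0.0063,0],"delta_rot": [0,0,0],"claw": 10},
  {"delta_pos": [0.0022,-0.0087,0],"delta_rot": [0,0,0],"claw": 10},
  {"delta_pos": [0.0028,-0.0112,0],"delta_rot": [0,0,0],"claw": 10},
  {"delta_pos": [0.0034,-0.0136,0],"delta_rot": [0,0,0],"claw": 10},
  {"delta_pos": [0.004,-0.016,0],"delta_rot": [0,0,0],"claw": 10},
  {"delta_pos": [0.0046,-0.0184,0],"delta_rot": [0,0,0],"claw": 10},
  {"delta_pos": [0.0052,-0.0209,0],"delta_rot": [0,0,0],"claw": 10},
  {"delta_pos": [0.0058,-0.0233,0],"delta_rot": [0,0,0],"claw": 10},
  {"delta_pos": [0.0068,-0.0272,0],"delta_rot": [0,0,0],"claw": 10},
  {"delta_pos": [0.0083,-0.033,0],"delta_rot": [0,0,0],"claw": 10},
  {"delta_pos": [0.0097,-0.0388,0],"delta_rot": [0,0,0],"claw": 10},
  {"delta_pos": [0.0097,-0.0388,0],"delta_rot": [0,0,0],"claw": 10},
  {"delta_pos": [0.0097,-0.0388,0],"delta_rot": [0,0,0],"claw": 10},
], newtons=60)

```text
time: 12.83
eef_pos: [0.5344, -0.2914, 0.0799]
tcp_rot: [0.434, 0.558, -0.436, 0.557]
contact_force: [0.7, 0.2, -4.0]
opening: 0.185
```

```bash
python3 st.py
```

```text
t 12.8333 eef [ 0.5344 -0.2914  0.0799] tip past face mm -15.56 left mm (want 1.2) 1.27
F along/left/z 0.03 -0.71 -4.01 torque -0.02 0.002 0.009 yaw 104.07 tilt [-0.0021 -0.0013 -1.    ] -0.0008 op 15.816943757207524
```

Emit:
play_rows([
  {"delta_pos": [0,0,0.025],"delta_rot": [0,0,0],"claw": 10},
  {"delta_pos": [0,0,0.055],"delta_rot": [0,0,0],"claw": 10},
  {"delta_pos": [0,0,0.085],"delta_rot": [0,0,0],"claw": 10},
  {"delta_pos": [0,0,0.1],"delta_rot": [0,0,0],"claw": 10},
  {"delta_pos": [-0.005,0.0199,0.1],"delta_rot": [0,0,0],"claw": 10},
  {"delta_pos": [-0.013,0.0518,0.1],"delta_rot": [0,0,0],"claw": 10},
  {"delta_pos": [-0.022,0.0876,0.1],"delta_rot": [0,0,0],"claw": 10},
  {"delta_pos": [-0.031,0.1235,0.1],"delta_rot": [0,0,0],"claw": 10},
  {"delta_pos": [-0.04,0.1593,0.1],"delta_rot": [0,0,0],"claw": 10},
  {"delta_pos": [-0.048,0.1912,0.1],"delta_rot": [0,0,0],"claw": 10},
  {"delta_pos": [-0.0532,0.2119,0.1],"delta_rot": [0,0,0],"claw": 10},
  {"delta_pos": [-0.0532,0.2119,0.1],"delta_rot": [0,0,0],"claw": 10},
  {"delta_pos": [-0.0532,0.2119,0.1],"delta_rot": [0,0,0],"claw": 10},
], newtons=60)

```text
time: 13.92
eef_pos: [0.4808, -0.0784, 0.1799]
tcp_rot: [0.433, 0.558, -0.435, 0.558]
contact_force: [-0.4, -0.3, -3.4]
opening: 0.183
```

```bash
python3 st.py
```

```text
t 13.9167 eef [ 0.4808 -0.0784  0.1799] tip past face mm 204.12 left mm (want 1.2) 1.38
F along/left/z -0.19 0.45 -3.45 torque 0.016 0.016 -0.011 yaw 104.22 tilt [-0.0019 -0.0017 -1.    ] -0.0012 op 15.607576105876985
```

Emit:
play_rows([
  {"delta_pos": [0,0,-0.03],"delta_rot": [0,0,-0.0006],"claw": 10},
  {"delta_pos": [0,0,-0.06],"delta_rot": [0,0,-0.0006],"claw": 10},
  {"delta_pos": [0,0,-0.085],"delta_rot": [0,0,-0.0006],"claw": 10},
  {"delta_pos": [0,0,-0.1],"delta_rot": [0,0,-0.0006],"claw": 10},
  {"delta_pos": [0,0,-0.1],"delta_rot": [0,0,-0.0006],"claw": 10},
  {"delta_pos": [0,0,-0.1],"delta_rot": [0,0,-0.0006],"claw": 10},
  {"delta_pos": [0,0,-0.1],"delta_rot": [0,0,-0.0006],"claw": 10},
  {"delta_pos": [0,0,-0.1],"delta_rot": [0,0,-0.0006],"claw": 10},
], newtons=60)

```text
time: 14.58
eef_pos: [0.4823, -0.0794, 0.0818]
tcp_rot: [0.434, 0.556, -0.435, 0.559]
contact_force: [0.3, -0.3, -3.6]
opening: 0.19
```

```bash
python3 st.py
```

```text
t 14.5833 eef [ 0.4823 -0.0794  0.0818] tip past face mm 202.79 left mm (want 1.2) 0.1
F along/left/z -0.34 -0.23 -3.58 torque -0.04 0.031 0.0 yaw 104.08 tilt [ 0.0016 -0.0032 -1.    ] -0.0035 op 16.21672837084159
```

Emit:
play_rows([
  {"delta_pos": [-0.0011,-0.0003,-0.0019],"delta_rot": [0.0008,0.0002,0],"claw": 10},
  {"delta_pos": [-0.0006,-0.0023,-0.0019],"delta_rot": [0.0008,0.0002,0],"claw": 10},
  {"delta_pos": [-0.0001,-0.0042,-0.0019],"delta_rot": [0.0008,0.0002,0],"claw": 10},
  {"delta_pos": [0.0004,-0.0061,-0.0019],"delta_rot": [0.0008,0.0002,0],"claw": 10},
  {"delta_pos": [0.0004,-0.0061,-0.0019],"delta_rot": [0.0008,0.0002,0],"claw": 10},
  {"delta_pos": [0.0004,-0.0061,-0.0019],"delta_rot": [0.0008,0.0002,0],"claw": 10},
  {"delta_pos": [0.0004,-0.0061,-0.0019],"delta_rot": [0.0008,0.0002,0],"claw": 10},
], newtons=60)

```text
time: 15.17
eef_pos: [0.4827, -0.0855, 0.0799]
tcp_rot: [0.435, 0.557, -0.435, 0.558]
contact_force: [-0.6, -0.2, -3.7]
opening: 0.184
```

```bash
python3 st.py; python3 - <<'E'
from h import *
im=ctrl.read_camera("wrist");cv2.imwrite("pics/w4.png",im)
E
```

```text
t 15.1667 eef [ 0.4827 -0.0855  0.0799] tip past face mm 196.8 left mm (want 1.2) 1.25
F along/left/z -0.0 0.64 -3.71 torque 0.007 0.023 -0.007 yaw 104.08 tilt [ 9.e-04 -6.e-04 -1.e+00] -0.0008 op 15.720498355378588
```

View pics/w4.png

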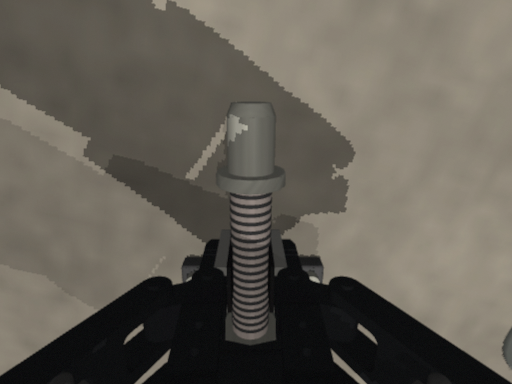

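Emit:
play_rows([
  {"delta_pos": [0.0003,-0.0012,0],"delta_rot": [0,0,0],"claw": 10},
  {"delta_pos": [0.0006,-0.0024,0],"delta_rot": [0,0,0],"claw": 10},
  {"delta_pos": [0.0009,-0.0036,0],"delta_rot": [0,0,0],"claw": 10},
  {"delta_pos": [0.0012,-0.0048,0],"delta_rot": [0,0,0],"claw": 10},
  {"delta_pos": [0.0015,-0.006,0],"delta_rot": [0,0,0],"claw": 10},
  {"delta_pos": [0.0018,-0.0073,0],"delta_rot": [0,0,0],"claw": 10},
  {"delta_pos": [0.0018,-0.0073,0],"delta_rot": [0,0,0],"claw": 10},
  {"delta_pos": [0.0018,-0.0073,0],"delta_rot": [0,0,0],"claw": 10},
], newtons=60)

```text
time: 15.88
eef_pos: [0.4845, -0.0928, 0.0799]
tcp_rot: [0.435, 0.557, -0.435, 0.558]
contact_force: [1.5, 1.0, -4.1]
opening: 0.189
```

```bash
python3 st.py
```

```text
t 15.8833 eef [ 0.4845 -0.0928  0.0799] tip past face mm 189.23 left mm (want 1.2) 1.29
F along/left/z 0.57 -1.71 -4.09 torque -0.034 0.023 -0.034 yaw 104.07 tilt [ 9.e-04 -5.e-04 -1.e+00] -0.0007 op 16.114631734624744
```

Gap is about 1.2 mm, so I creep 2.2 mm.

Emit:
play_rows([
  {"delta_pos": [0.0001,-0.0004,0],"delta_rot": [0,0,0],"claw": 10},
  {"delta_pos": [0.0002,-0.0008,0],"delta_rot": [0,0,0],"claw": 10},
  {"delta_pos": [0.0003,-0.0012,0],"delta_rot": [0,0,0],"claw": 10},
  {"delta_pos": [0.0004,-0.0016,0],"delta_rot": [0,0,0],"claw": 10},
  {"delta_pos": [0.0005,-0.002,0],"delta_rot": [0,0,0],"claw": 10},
  {"delta_pos": [0.0005,-0.0021,0],"delta_rot": [0,0,0],"claw": 10},
  {"delta_pos": [0.0005,-0.0021,0],"delta_rot": [0,0,0],"claw": 10},
], newtons=60)

```text
time: 16.47
eef_pos: [0.4848, -0.0943, 0.0798]
tcp_rot: [0.435, 0.558, -0.435, 0.557]
contact_force: [0.2, 4.9, -2.9]
opening: 0.188
```

```bash
python3 st.py
```

```text
t 16.4667 eef [ 0.4848 -0.0943  0.0798] tip past face mm 187.74 left mm (want 1.2) 1.35
F along/left/z 4.75 -1.38 -2.87 torque -0.141 -0.565 0.096 yaw 104.06 tilt [ 2.e-04  8.e-04 -1.e+00] 0.0007 op 16.02506322953359
```

Emit:
play_rows([
  {"delta_pos": [0.0002,-0.0009,0],"delta_rot": [0,0,0],"claw": 10},
  {"delta_pos": [0.0002,-0.0009,0],"delta_rot": [0,0,0],"claw": 10},
  {"delta_pos": [0.0002,-0.0009,0],"delta_rot": [0,0,0],"claw": 10},
  {"delta_pos": [0.0002,-0.0009,0],"delta_rot": [0,0,0],"claw": 10},
], newtons=60)

```text
time: 16.8
eef_pos: [0.4848, -0.0943, 0.0797]
tcp_rot: [0.436, 0.558, -0.434, 0.557]
contact_force: [0.1, 4.9, -2.5]
opening: 0.19
```

```bash
python3 st.py
```

```text
t 16.8 eef [ 0.4848 -0.0943  0.0797] tip past face mm 187.69 left mm (want 1.2) 1.38
F along/left/z 4.72 -1.26 -2.54 torque -0.235 -0.787 0.013 yaw 104.06 tilt [-5.0e-04  2.6e-03 -1.0e+00] 0.0027 op 16.225512033742397
```

Emit:
play_rows([
  {"delta_pos": [0.0003,-0.0011,0.0001],"delta_rot": [-0.0005,-0.0001,0],"claw": 10},
  {"delta_pos": [0.0003,-0.0011,0.0001],"delta_rot": [-0.0005,-0.0001,0],"claw": 10},
  {"delta_pos": [0.0003,-0.0011,0.0001],"delta_rot": [-0.0005,-0.0001,0],"claw": 10},
  {"delta_pos": [0.0003,-0.0011,0.0001],"delta_rot": [-0.0005,-0.0001,0],"claw": 10},
  {"delta_pos": [0.0003,-0.0011,0.0001],"delta_rot": [-0.0005,-0.0001,0],"claw": 10},
  {"delta_pos": [0.0003,-0.0011,0.0001],"delta_rot": [-0.0005,-0.0001,0],"claw": 10},
  {"delta_pos": [0.0003,-0.0011,0.0001],"delta_rot": [-0.0005,-0.0001,0],"claw": 10},
], newtons=60)

```text
time: 17.38
eef_pos: [0.4848, -0.0944, 0.0797]
tcp_rot: [0.436, 0.558, -0.434, 0.556]
contact_force: [-0.8, 6.9, -1.6]
opening: 0.19
```

```bash
python3 st.py
```

```text
t 17.3833 eef [ 0.4848 -0.0944  0.0797] tip past face mm 187.66 left mm (want 1.2) 1.41
F along/left/z 6.89 -0.94 -1.57 torque -0.221 -0.861 0.087 yaw 104.04 tilt [-0.0012  0.0033 -1.    ] 0.0035 op 16.25618607009037
```

Emit:
play_rows([
  {"delta_pos": [0.0002,-0.001,0.0001],"delta_rot": [-0.0005,-0.0001,0],"claw": 10},
  {"delta_pos": [0.0002,-0.001,0.0001],"delta_rot": [-0.0005,-0.0001,0],"claw": 10},
  {"delta_pos": [0.0002,-0.001,0.0001],"delta_rot": [-0.0005,-0.0001,0],"claw": 10},
  {"delta_pos": [0.0002,-0.001,0.0001],"delta_rot": [-0.0005,-0.0001,0],"claw": 10},
  {"delta_pos": [0.0002,-0.001,0.0001],"delta_rot": [-0.0005,-0.0001,0],"claw": 10},
  {"delta_pos": [0.0002,-0.001,0.0001],"delta_rot": [-0.0005,-0.0001,0],"claw": 10},
  {"delta_pos": [0.0002,-0.001,0.0001],"delta_rot": [-0.0005,-0.0001,0],"claw": 10},
  {"delta_pos": [0.0002,-0.001,0.0001],"delta_rot": [-0.0005,-0.0001,0],"claw": 10},
  {"delta_pos": [0.0002,-0.001,0.0001],"delta_rot": [-0.0005,-0.0001,0],"claw": 10},
  {"delta_pos": [0.0002,-0.001,0.0001],"delta_rot": [-0.0005,-0.0001,0],"claw": 10},
  {"delta_pos": [0.0002,-0.001,0.0001],"delta_rot": [-0.0005,-0.0001,0],"claw": 10},
  {"delta_pos": [0.0002,-0.001,0.0001],"delta_rot": [-0.0005,-0.0001,0],"claw": 10},
], newtons=60)

```text
time: 18.38
eef_pos: [0.4848, -0.0944, 0.0797]
tcp_rot: [0.436, 0.559, -0.434, 0.556]
contact_force: [-0.8, 5.6, -1.3]
opening: 0.186
```

```bash
python3 st.py
```

```text
t 18.3833 eef [ 0.4848 -0.0944  0.0797] tip past face mm 187.66 left mm (want 1.2) 1.41
F along/left/z 5.62 -0.54 -1.3 torque -0.201 -0.887 0.063 yaw 104.04 tilt [-0.0016  0.0038 -1.    ] 0.0041 op 15.904097801440171
```

Emit:
play_rows([
  {"delta_pos": [-0.0003,0.001,0.0],"delta_rot": [-0.0005,-0.0001,0],"claw": 10},
  {"delta_pos": [-0.0007,0.003,0.0002],"delta_rot": [-0.001,-0.0002,0],"claw": 10},
  {"delta_pos": [-0.0017,0.0068,0.0002],"delta_rot": [-0.0015,-0.0004,0],"claw": 10},
  {"delta_pos": [-0.0037,0.0146,0.0002],"delta_rot": [-0.0015,-0.0004,0],"claw": 10},
  {"delta_pos": [-0.0067,0.0268,0.0002],"delta_rot": [-0.0015,-0.0004,0],"claw": 10},
  {"delta_pos": [-0.0097,0.0388,0.0002],"delta_rot": [-0.0015,-0.0004,0],"claw": 10},
  {"delta_pos": [-0.0097,0.0388,0.03],"delta_rot": [-0.0015,-0.0004,0],"claw": 10},
  {"delta_pos": [-0.0097,0.0388,0.065],"delta_rot": [-0.0015,-0.0004,0],"claw": 10},
  {"delta_pos": [-0.0097,0.0388,0.09],"delta_rot": [-0.0015,-0.0004,0],"claw": 10},
  {"delta_pos": [-0.0097,0.0388,0.1],"delta_rot": [-0.0015,-0.0004,0],"claw": 10},
  {"delta_pos": [-0.0097,0.0388,0.1],"delta_rot": [-0.0015,-0.0004,0],"claw": 10},
], newtons=60)

```text
time: 19.3
eef_pos: [0.4766, -0.0553, 0.1827]
tcp_rot: [0.435, 0.555, -0.434, 0.56]
contact_force: [0.7, -0.1, -4.2]
opening: 0.19
```

```bash
python3 st.py
```

```text
t 19.3 eef [ 0.4766 -0.0553  0.1827] tip past face mm 227.57 left mm (want 1.2) -0.21
F along/left/z -0.26 -0.64 -4.16 torque -0.023 0.059 -0.007 yaw 104.09 tilt [ 0.006  -0.0029 -1.    ] -0.0043 op 16.22379736832953
```

Emit:
play_rows([
  {"delta_pos": [0.004,0.011,0],"delta_rot": [0,0,-0.01],"claw": 10},
  {"delta_pos": [0.012,0.033,0],"delta_rot": [0,0,-0.03],"claw": 10},
  {"delta_pos": [0.024,0.066,0],"delta_rot": [0,0,-0.055],"claw": 10},
  {"delta_pos": [0.036,0.1,0],"delta_rot": [0,0,-0.08],"claw": 10},
  {"delta_pos": [0.048,0.133,0],"delta_rot": [0,0,-0.105],"claw": 10},
  {"delta_pos": [0.06,0.166,-0.01],"delta_rot": [0,0,-0.13],"claw": 10},
  {"delta_pos": [0.07,0.194,-0.02],"delta_rot": [0,0,-0.15],"claw": 10},
  {"delta_pos": [0.0774,0.2143,-0.03],"delta_rot": [0,0,-0.1588],"claw": 10},
  {"delta_pos": [0.0774,0.2143,-0.033],"delta_rot": [0,0,-0.1588],"claw": 10},
  {"delta_pos": [0.0774,0.2143,-0.033],"delta_rot": [0,0,-0.1588],"claw": 10},
  {"delta_pos": [0.0774,0.2143,-0.033],"delta_rot": [0,0,-0.1588],"claw": 10},
], newtons=60)

```text
time: 20.22
eef_pos: [0.5523, 0.1588, 0.1473]
tcp_rot: [-0.557, -0.432, 0.561, -0.435]
contact_force: [0.1, -0.3, -4.0]
opening: 0.188
```

```bash
sed -e 's/104.1)/75.5)/' -e 's/F=np.array.*;q/F=np.array([.5540,.1590,0]);q/' -e 's/ (want 1.2)//;s/tip past face mm/along+72/' st.py > sc.py; python3 sc.py
```

```text
t 20.2167 eef [0.5523 0.1588 0.1473] along+72 71.36 left mm 1.54
F along/left/z -0.24 -0.16 -4.01 torque 0.005 0.012 -0.048 yaw 75.55 tilt [-7.0e-04 -6.4e-03 -1.0e+00] -0.0064 op 16.057292136387414
```

Emit:
play_rows([
  {"delta_pos": [0.0017,0.0002,-0.01],"delta_rot": [0.0022,-0.0006,0],"claw": 10},
  {"delta_pos": [0.0017,0.0002,-0.025],"delta_rot": [0.0022,-0.0006,0],"claw": 10},
  {"delta_pos": [0.0017,0.0002,-0.04],"delta_rot": [0.0022,-0.0006,0],"claw": 10},
  {"delta_pos": [0.0017,0.0002,-0.05],"delta_rot": [0.0022,-0.0006,0],"claw": 10},
  {"delta_pos": [0.0017,0.0002,-0.057],"delta_rot": [0.0022,-0.0006,0],"claw": 10},
  {"delta_pos": [0.0017,0.0002,-0.057],"delta_rot": [0.0022,-0.0006,0],"claw": 10},
  {"delta_pos": [0.0017,0.0002,-0.057],"delta_rot": [0.0022,-0.0006,0],"claw": 10},
], newtons=60)

```text
time: 20.8
eef_pos: [0.554, 0.1585, 0.0901]
tcp_rot: [0.559, 0.433, -0.559, 0.433]
contact_force: [-0.2, 0.2, -4.5]
opening: 0.183
```

```bash
python3 sc.py
```

```text
t 20.8 eef [0.554  0.1585 0.0901] along+72 71.56 left mm -0.14
F along/left/z 0.17 0.25 -4.54 torque 0.015 0.011 -0.026 yaw 75.51 tilt [ 7.e-04  5.e-04 -1.e+00] 0.0007 op 15.598100042175195
```

Emit:
play_rows([
  {"delta_pos": [0,0.0005,-0.002],"delta_rot": [0,0,0],"claw": 10},
  {"delta_pos": [0,0.0005,-0.004],"delta_rot": [0,0,0],"claw": 10},
  {"delta_pos": [0,0.0005,-0.006],"delta_rot": [0,0,0],"claw": 10},
  {"delta_pos": [0,0.0005,-0.008],"delta_rot": [0,0,0],"claw": 10},
  {"delta_pos": [0,0.0005,-0.0095],"delta_rot": [0,0,0],"claw": 10},
  {"delta_pos": [0,0.0005,-0.0102],"delta_rot": [0,0,0],"claw": 10},
  {"delta_pos": [0,0.0005,-0.0102],"delta_rot": [0,0,0],"claw": 10},
  {"delta_pos": [0,0.0005,-0.0102],"delta_rot": [0,0,0],"claw": 10},
], newtons=60)

```text
time: 21.47
eef_pos: [0.554, 0.1591, 0.0801]
tcp_rot: [0.559, 0.433, -0.559, 0.433]
contact_force: [-2.3, -0.8, -0.7]
opening: 0.19
```

```bash
python3 sc.py
```

```text
t 21.4667 eef [0.554  0.1591 0.0801] along+72 72.09 left mm 0.05
F along/left/z -1.34 2.05 -0.7 torque 0.233 0.064 -0.018 yaw 75.52 tilt [ 4.e-04  5.e-04 -1.e+00] 0.0006 op 16.26467870794668
```

Emit:
play_rows([
  {"delta_pos": [0,0,-0.0003],"delta_rot": [0,0,0],"claw": 10},
  {"delta_pos": [0,0,-0.0003],"delta_rot": [0,0,0],"claw": 10},
  {"delta_pos": [0,0,-0.0003],"delta_rot": [0,0,0],"claw": 20},
  {"delta_pos": [0,0,-0.0003],"delta_rot": [0,0,0],"claw": 26},
  {"delta_pos": [0,0,-0.0003],"delta_rot": [0,0,0],"claw": 35},
  {"delta_pos": [0,0,-0.0003],"delta_rot": [0,0,0],"claw": 45},
  {"delta_pos": [0,0,-0.0003],"delta_rot": [0,0,0],"claw": 60},
  {"delta_pos": [0,0,-0.0003],"delta_rot": [0,0,0],"claw": 75},
  {"delta_pos": [0,0,-0.0003],"delta_rot": [0,0,0],"claw": 85},
  {"delta_pos": [0,0,-0.0003],"delta_rot": [0,0,0],"claw": 85},
  {"delta_pos": [0,0,-0.0003],"delta_rot": [0,0,0],"claw": 85},
  {"delta_pos": [0,0,-0.0003],"delta_rot": [0,0,0],"claw": 85},
], newtons=60)

```text
time: 22.47
eef_pos: [0.554, 0.1591, 0.0798]
tcp_rot: [0.559, 0.433, -0.559, 0.433]
contact_force: [-0.0, -0.2, -0.1]
opening: 0.995
```

```bash
python3 sc.py
```

```text
t 22.4667 eef [0.554  0.1591 0.0798] along+72 72.13 left mm 0.06
F along/left/z -0.2 -0.03 -0.08 torque 0.028 0.061 0.017 yaw 75.52 tilt [ 5.e-04  5.e-04 -1.e+00] 0.0007 op 84.94899609090508
```

Emit:
play_rows([
  {"delta_pos": [0,0,0.02],"delta_rot": [0,0,0],"claw": 85},
  {"delta_pos": [0,0,0.05],"delta_rot": [0,0,0],"claw": 85},
  {"delta_pos": [0,0,0.085],"delta_rot": [0,0,0],"claw": 85},
  {"delta_pos": [0,0,0.12],"delta_rot": [0,0,0],"claw": 85},
  {"delta_pos": [0,0,0.14],"delta_rot": [0,0,0],"claw": 85},
  {"delta_pos": [0,0,0.14],"delta_rot": [0,0,0],"claw": 85},
  {"delta_pos": [0,0,0.14],"delta_rot": [0,0,0],"claw": 85},
], newtons=60)

```text
time: 23.05
eef_pos: [0.5547, 0.1592, 0.2215]
tcp_rot: [0.56, 0.432, -0.558, 0.434]
contact_force: [0.2, -0.3, -1.1]
opening: 0.993
```

```bash
python3 sc.py; python3 - <<'E'
from h import *
cv2.imwrite("pics/w5.png",ctrl.read_camera("wrist"))
E
```

```text
t 23.05 eef [0.5547 0.1592 0.2215] along+72 72.38 left mm -0.64
F along/left/z -0.27 -0.25 -1.09 torque 0.034 -0.0 -0.02 yaw 75.52 tilt [ 4.e-03  9.e-04 -1.e+00] 0.0019 op 84.8402558156472
```

View pics/w5.png

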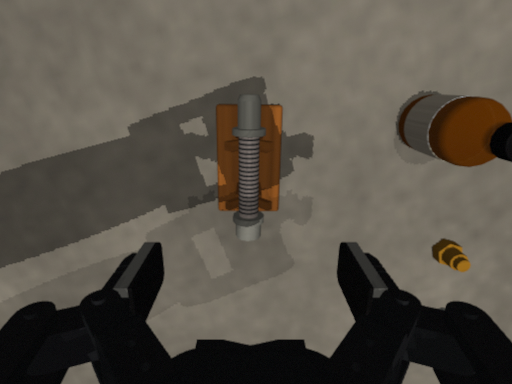

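The gauge lies in both V notches, go tip at (249,97) and no-go tip at (248,238), the same as at the start. The bottle and fitting are undisturbed.

```bash
python3 -c "
from plant import ctrl
print(ctrl.sign_off())"
```

```text
the job is handed in; nothing more can be done
None
```

The gauging job is done and handed in at about 23 s of the 72 s allowed. The go end passed, the no-go end was refused, and the gauge is back in its cradle.

- **Go end:** it slid in freely until the collar met the face at about 27.9 mm by my estimate, against 28 mm expected. I held 6.2 N there, then drew it out.
- **No-go end:** I pressed it against the opposite mouth for about 2 s at 4.7 to 6.9 N. It stopped at the face and did not enter. The tool leaned about 0.3° during the push, so it was very nearly square.
- **Forces:** the largest push I read on the valve body was about 7 N, but I only had readings at the end of each move.
- **Return:** the gauge went down at its original spot, and the wrist picture shows it seated in both notches with the same end forward. The gripper is open and clear.
- **Bystanders:** the bottle and fitting look untouched in that last picture. The flask was out of frame, but the arm never came near it.
- **Disagreement:** the first wrist view from above put the bore sideways by about 3.5 mm relative to the later close view. I went by the close view, and the free entry agreed with it.

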